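# Test a battery: drop it in the tester and hold the dial at the third click

### The job

Test the AA battery that stands on the worktop: drop it end-down, upright, into the narrow well of the grey battery tester so that it rests on the bottom, and let go of it. Then turn the tester's black dial clockwise (seen from above), counting the clicks, to the third click and no further; the dial springs back when let go, so finish while still gripping it and holding it at the third click. Do not turn the dial before the battery is in, and leave the pill bottle and the salt shaker standing where they are.

Things in the scene. Friction and masses are not known exactly. Their poses are not given: they have to be found in the camera images.
- battery_mid (a point): Centre (half-way up, on the axis) of the AA battery, a loose cylinder 16 mm across and 50 mm long, about 24 g. It starts standing on the worktop (centre 25 mm up), left of the tester near the front edge or to the right of the tester. The point's y axis runs along the battery (vertical when it stands).
- tester: Grey battery tester fixed to the worktop, 110 (its x, front to back) x 220 (its y) x 40 mm high; origin at the centre of its underside, z up. Left half (+y) of the flat top: two round wells 30 mm deep, the narrow one in front, a wide one (32.5 mm across, stays empty) 52 mm behind it. Right half: the dial, and a small display behind it.
- well (a point): Centre of the mouth of the narrow well: 20.5 mm across, small chamfer, 30 mm deep; the mouth is 40 mm above the worktop, at [-0.027, 0.065, 0.040] in the tester's frame; z up. A battery resting on its floor stands 20 mm proud, its centre 5 mm below the mouth.
- dial_grip (a point): On the dial's vertical axis at the height to grip, 74 mm above the worktop, [-0.016, -0.055, 0.074] in the tester's frame. The dial: black flange 42 mm across with an upright bar, 14 mm thick, 40 long, standing 32 mm above the flange (top at 84 mm). The point turns with the dial: x along the bar, y across it. A white line marks the pointer end (-x), which at home faces the tester's front.
- dial (a joint): Dial angle, rad: 0 at home (bar along the tester's x), grows clockwise seen from above, ends at 2.2. Clicks every 0.419 (24 deg): 0.419, 0.838, 1.257 (third), ...; white marks show home and clicks. A spring turns it home when let go: 0.14 N m at home, 0.22 at the third click; detents add 0.12 N m a quarter step past each click and take off 0.12 a quarter step before the next.
- pill_bottle: Loose bystander: small round medicine bottle with a white cap, 37 mm across, 68 mm high; origin at the centre of its underside. Leave it alone.
- salt_shaker: Loose bystander: glass salt shaker, 44 mm across, 90 mm high; origin at the centre of its underside. Leave it alone.

How it is judged (in metres and radians):
On the way, in this order (a step that is already met when the one before it is completed fails the run):
1. the battery stands in the narrow well, on its floor, and is let go (horizontal distance between battery_mid and well below 0.004 m and z of battery_mid in the frame of well below -0.002 m and contact force between the fingers and battery below 0.1 N), for 0.2 s.
2. the dial is at the third stop (value of joint dial between 1.117 and 1.397 rad), for 0.2 s.
At the end, for the whole second after the job is handed in: The dial is held still by the fingers (contact force over 1 N) within 0.14 rad (8 degrees, a third of a step) of the third stop at 1.257 rad, and the battery stands on the floor of the narrow well (its centre within 4 mm of the well's axis and at least 2 mm below the mouth) (all of step 2 and velocity of joint dial between -0.1 and 0.1 rad/s and contact force between the fingers and dial above 1 N and horizontal distance between battery_mid and well below 0.004 m and z of battery_mid in the frame of well below -0.002 m); the arm keeps its last pose, push and grip.
It fails at once if the dial is turned on past the third stop, towards the fourth click (value of joint dial above 1.5 rad).
It fails at once if the dial is turned before the battery is in the narrow well (value of joint dial above 0.25 rad and (z of battery_mid in the frame of well above 0 m or horizontal distance between battery_mid and well above 0.006 m)).
It fails at once if the pill bottle or the salt shaker is shifted by more than 30 mm or knocked over (distance of any of pill_bottle, salt_shaker from where it was at the start of the episode above 0.03 m or angle between any of pill_bottle, salt_shaker's own z axis and vertical above 0.5 rad).
It also fails if it takes over 72 s, if anything falls off the work surface, if the arm or the gripper's body presses on something with over 40 N, if the wrist force passes 120 N, or if a joint passes its speed limit or range.

### The arm

A 7-joint arm with a two-finger parallel gripper is mounted at the origin on a cart in front of the work surface, level with it; the furniture and walls round the work are solid. World frame = base frame: x ahead of the robot, y to its left, z up, the work surface at z = 0. Lengths are in mm, angles in rad, forces in N, time in s.
With the tool pointing down it reaches from about 350 to 900 mm from the base axis. Payload 7.2 kg.
Tool frame: the origin (TCP) lies between the finger pads; the fingertips stand ctrl.finger_overhang ahead of it and the grasp point (between the pads) lies 3 mm ahead of it (ctrl.finger_overhang is the distance from the TCP to the fingertips, in mm); z points along the fingers, y is the direction in which the jaws open and shut (so a half turn about z gives the same grasp; the last joint's range is limited). The gripper opens to 85 mm and grips with 20 to 120 N. Pads are 22 mm wide; open, the fingers measure 114 mm over their backs; the gripper's body (76 mm by 85 mm) begins 54 mm behind the grasp point. The pads swing forward as they close: fully open they stand 13 mm farther back than shut.
Start: joints at [1.241, 0.411, -0.013, 1.596, 0.006, 1.134, -0.082], TCP at [161.75, -603.709, 253.297] pointing down, gripper open.
Joint ranges: [-2.95, 2.95], [-0.29, 1.99], [-1.47, 1.44], [0.14, 2.54], [-1.03, 4.17], [0.13, 1.85], [-2.86, 2.86]. Speed limits (rad/s): [2.39, 2.39, 3.01, 3.01, 3.14, 3.14, 3.14].

### API

Orientations are given as a unit quaternion [x, y, z, w].
In Python, from cell import ctrl gives the robot as it stands. Calls block until the motion is done:
- ctrl.goto(position, orientation): joint-space move of the TCP to a pose.
- ctrl.move_straight(position, frame=None, v=150): straight line of the TCP; frame=None keeps the orientation; v is the mean speed in mm/s.
- ctrl.movej(angles): joint-space move.
- ctrl.open_gripper() and ctrl.gripper_close(grip_force=None): open the fingers fully, or close them until they stop; grip_force is the grip in N (None keeps the last).
- ctrl.sleep(seconds).
- ctrl.inverse_kinematics(position, orientation): joint angles nearest the present ones, or None.
- ctrl.capture(name): name is "side" or "top" or "wrist"; returns a dict with "image" (420x560x3 uint8, blue, green, red), "fovy" (degrees; the focal length in pixels is half the picture's height over the tangent of half this angle, whatever the lens; pixels are square), "cx", "cy" (the principal point, pixels), "k1" (the pictures are not rectified: a ray, as slopes to the right and down, at radius r is drawn at 1 + k1 r^2 times it, then the intrinsics apply), "extrinsics" (4x4, takes a point from world to camera coordinates). Camera axes: x right, y down, z forward; pixel columns grow to the right and rows downward; lengths in mm; the calibration is good to about 2 mm. A picture is of the moment at which its call begins. There is no depth.
A pose or a line that the arm cannot do raises ctrl.IKError and nothing moves.
- ctrl.close_job(): hands the job in, once; it reports no verdict.
Readings, each from a call of its own:
- ctrl.current_time_s(): time.
- ctrl.current_q(): joint angles.
- ctrl.current_qvel(): joint speeds.
- ctrl.current_joint_efforts(): joint torques, N m.
- ctrl.current_ee_pos(): TCP position.
- ctrl.current_orientation(): TCP orientation.
- ctrl.current_force(): force on the tool from outside, world axes, zero at the start.
- ctrl.current_ft_torque(): the same for the moment, N m.
- ctrl.current_grip_width(): opening from 0.0 (shut) to 1.0 (fully open).
Only numpy, scipy, OpenCV 4.12 (cv2) and the standard library are available. Lean on these libraries where they do the work, as an engineer would, in place of code of your own. Each camera call takes 0.05 s, during which the arm holds its last target.

## Working session

There is one attempt and no reset: what is moved stays moved. The work goes in short steps, each a Python script; the robot and the scene stay as the last script left them, time stands still between calls to the robot, and variables do not carry over. Pictures are saved under pics/ and viewed, and the job is handed in when it is done.

```bash
ls; mkdir -p pics; python3 - <<'E'
from cell import ctrl
import cv2
for n in ["side","top","wrist"]:
    c=ctrl.capture(n); cv2.imwrite(f"pics/{n}0.png",c["image"])
    print(n,c["fovy"],c["cx"],c["cy"],c["k1"]);print(c["extrinsics"])
print(ctrl.current_time_s(),ctrl.finger_overhang,ctrl.current_orientation(),ctrl.current_ee_pos())
E
```

```text
pics
side 42.95435884338251 284.0414164671625 198.9737299196629 -0.038333242118697666
[[ 9.98371844e-01 -5.10948654e-02  2.53569509e-02 -5.76277863e+02]
 [ 2.59370708e-03 -4.03415511e-01 -9.15013223e-01 -2.43164564e+00]
 [ 5.69818648e-02  9.13589208e-01 -4.02626163e-01  1.39478974e+03]
 [ 0.00000000e+00  0.00000000e+00  0.00000000e+00  1.00000000e+00]]
top 43.59512229805242 279.2729987160483 212.41759325486188 -0.07688615140715925
[[-8.56031922e-03 -9.99757387e-01 -2.02950335e-02 -1.45516134e+02]
 [-9.98389642e-01  9.68329348e-03 -5.58959486e-02  5.72467337e+02]
 [ 5.60789102e-02  1.97838640e-02 -9.98230311e-01  1.22310711e+03]
 [ 0.00000000e+00  0.00000000e+00  0.00000000e+00  1.00000000e+00]]
wrist 67.36275982623653 274.2007316235737 210.70414516181648 -0.016846325615800174
[[ 2.58681533e-01 -9.65962127e-01 -1.01672322e-03 -6.23367401e+02]
 [-9.29598535e-01 -2.49229285e-01  2.71535132e-01 -3.38152596e+01]
 [-2.62546051e-01 -6.92959800e-02 -9.62427991e-01  3.79420530e+02]
 [ 0.00000000e+00  0.00000000e+00  0.00000000e+00  1.00000000e+00]]
0.15 22.0 [ 9.91445020e-01  1.30523553e-01 -1.21098524e-04 -5.99742243e-04] [ 161.64294282 -603.37678588  252.66046247]
```

View pics/side0.png

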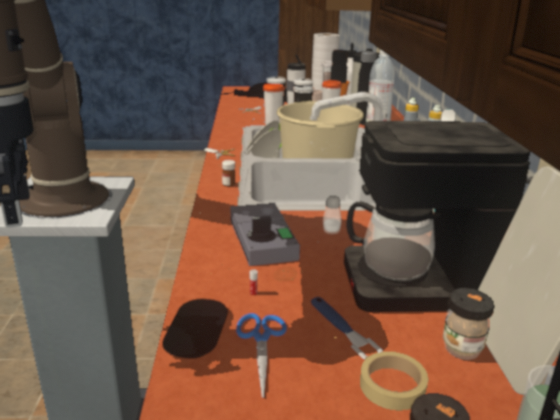

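View pics/top0.png

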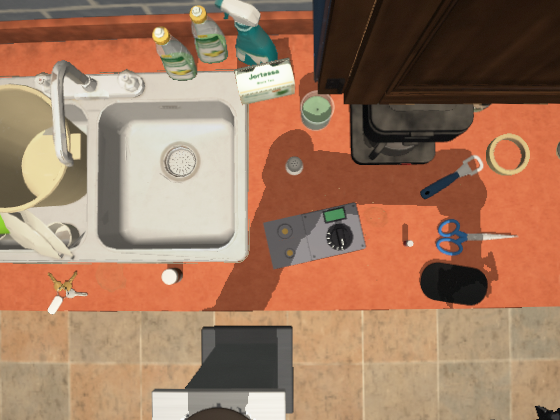

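View pics/wrist0.png

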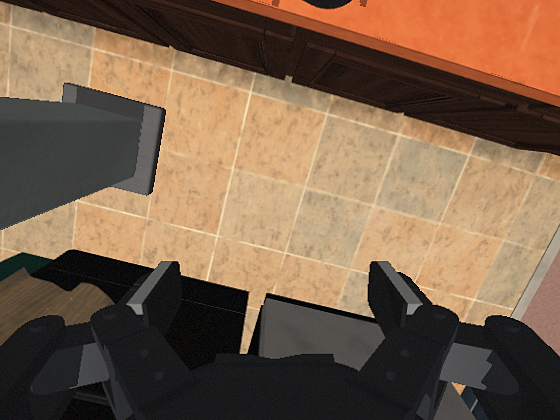

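```bash
cat > h.py <<'E'
import numpy as np, cv2
from scipy.spatial.transform import Rotation as R
def K(c):
    f=c["image"].shape[0]/2/np.tan(np.radians(c["fovy"])/2)
    return f
def proj(c,P):
    P=np.atleast_2d(P).astype(float);E=c["extrinsics"];q=P@E[:3,:3].T+E[:3,3]
    s=q[:,:2]/q[:,2:];r2=(s**2).sum(1,keepdims=True);s=s*(1+c["k1"]*r2)
    return s*K(c)+[c["cx"],c["cy"]]
def ray(c,uv):
    d=(np.array(uv,float)-[c["cx"],c["cy"]])/K(c);s=d.copy()
    for _ in range(30): s=d/(1+c["k1"]*(s@s))
    E=c["extrinsics"];Rm=E[:3,:3]
    return -Rm.T@E[:3,3], Rm.T@np.array([s[0],s[1],1])
def onz(c,uv,z):
    o,d=ray(c,uv);return o+d*(z-o[2])/d[2]
def tri(obs):
    A=np.zeros((3,3));b=np.zeros(3)
    for c,uv in obs:
        o,d=ray(c,uv);d/=np.linalg.norm(d);M=np.eye(3)-np.outer(d,d);A+=M;b+=M@o
    return np.linalg.solve(A,b)
def crop(img,x0,y0,x1,y1,s,name):
    cv2.imwrite(name,cv2.resize(img[y0:y1,x0:x1],None,fx=s,fy=s,interpolation=cv2.INTER_CUBIC))
E
python3 - <<'E'
from cell import ctrl
import pickle
from h import *
D={n:ctrl.capture(n) for n in ["side","top"]}
pickle.dump(D,open("c0.pkl","wb"))
crop(D["top"]["image"],255,190,425,280,4.6,"pics/t1.png")
crop(D["side"]["image"],215,190,315,305,5,"pics/s1.png")
E
```

```text
(no output)
```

View pics/t1.png

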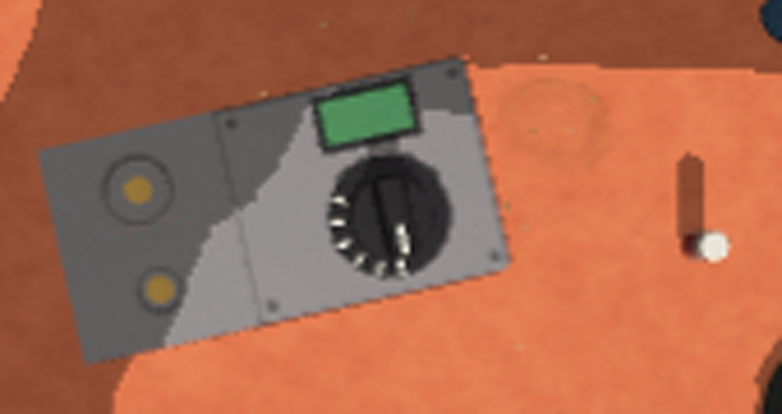

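View pics/s1.png

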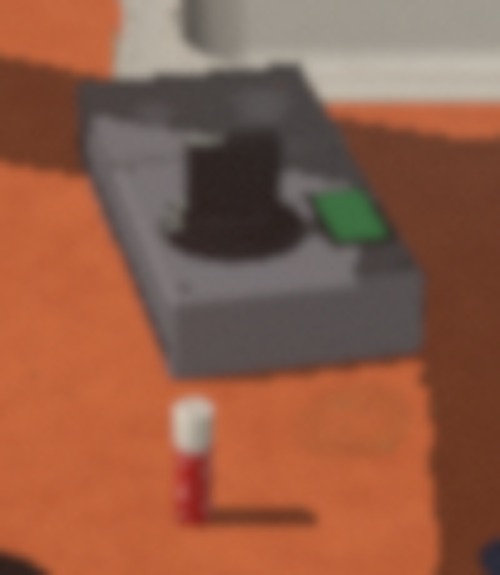

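```bash
cat > fit.py <<'E'
import pickle
from h import *
D=pickle.load(open("c0.pkl","rb"));T=D["top"];S=D["side"]
t=lambda x,y:((x+.5)/4.6-.5+255,(y+.5)/4.6-.5+190)
s=lambda x,y:((x+.5)/5-.5+215,(y+.5)/5-.5+190)
loc=np.array([(55,110),(55,-110),(-55,-110),(-55,110),(-27,65),(25,65)],float)
pt=np.array([onz(T,t(*p),40)[:2] for p in [(38,150),(465,57),(511,263),(87,362)]]+[onz(T,t(161,290),25)[:2],onz(T,t(138,189),25)[:2]])
print(pt.round(1))
for idx in [range(4),range(6)]:
    idx=list(idx)
    A=loc[idx]-loc[idx].mean(0);B=pt[idx]-pt[idx].mean(0)
    th=np.arctan2((A[:,0]*B[:,1]-A[:,1]*B[:,0]).sum(),(A*B).sum())
    c_,s_=np.cos(th),np.sin(th);Rm=np.array([[c_,-s_],[s_,c_]])
    o=pt[idx].mean(0)-Rm@loc[idx].mean(0)
    print("th",th,"o",o,"res",(loc@Rm.T+o-pt).round(1).tolist())
    print("well",Rm@[-27,65]+o,"dial",Rm@[-16,-55]+o)
# side corners
for n,p in [("fr top",(175,300)),("br top",(423,275)),("bl",(300,66)),("fl",(82,88))]:
    print("side",n,onz(S,s(*p),40).round(1))
print("bat top (top cam, z50)",onz(T,t(714,246),50).round(1))
print("bat side bottom centre",onz(S,s(193,518),0).round(1),"top",onz(S,s(194,405),50).round(1))
print("tri",tri([(T,t(714,246)),(S,s(194,405))]).round(1))
E
python3 fit.py
```

```text
[[ 547.4 -113.2]
 [ 592.1 -327.9]
 [ 488.7 -349.2]
 [ 441.2 -136.9]
 [ 476.5 -174.2]
 [ 527.7 -163. ]]
th 0.21233028153666686 o [ 517.33994902 -231.78756827] res [[0.5, 0.5], [2.2, 0.1], [-1.9, -1.7], [-0.8, 1.1], [0.7, 0.3], [0.4, 0.0]]
well [ 477.24830456 -173.93724377] dial [ 513.28988224 -288.92421989]
th 0.21312155980954442 o [ 517.173475   -231.83475453] res [[0.3, 0.5], [2.1, 0.1], [-2.0, -1.8], [-1.1, 1.0], [0.5, 0.2], [0.1, 0.0]]
well [ 477.03606739 -174.01617179] dial [ 513.16862048 -288.974593  ]
side fr top [ 488.  -349.4   40. ]
side br top [ 591.  -328.7   40. ]
side bl [ 547.1 -116.4   40. ]
side fl [ 442.1 -142.6   40. ]
bat top (top cam, z50) [ 496.1 -448.8   50. ]
bat side bottom centre [ 495.5 -447.3    0. ] top [ 495.8 -447.3   50. ]
tri [ 496.  -448.6   50.8]
```

```bash
cat >> h.py <<'E'
def down(psi): return [float(np.cos(psi/2)),float(np.sin(psi/2)),0.,0.]
E
python3 - <<'E'
from cell import ctrl
from h import *
th=.213
print(ctrl.current_q())
for P,psis in [((496,-448,150),(th,)),((477,-174,150),(th,)),((513.2,-289,77),(th,th-.6,th-1.257,th-1.5)),((513.2,-289,77),(th+3.1416,th+3.1416-1.3))]:
    for p in psis:
        q=ctrl.inverse_kinematics(list(P),down(p)); print(P,round(p,2),None if q is None else np.round(q,2))
ctrl.goto([496,-448,200],down(th))
print(ctrl.current_time_s(),ctrl.current_ee_pos(),ctrl.current_q())
import pickle
c=ctrl.capture("wrist");pickle.dump(c,open("w1.pkl","wb"));cv2.imwrite("pics/w1.png",c["image"])
print(proj(c,[[496,-448,0],[496,-448,50]]))
E
```

```text
[ 1.24082128  0.41150737 -0.01271302  1.59656915  0.00559971  1.13431155
 -0.08217864]
(496, -448, 150) 0.21 [ 0.73  0.58 -0.1   1.58  0.07  0.98 -0.75]
(477, -174, 150) 0.21 [ 0.54  0.36 -0.35  1.97  0.16  0.84 -1.26]
(513.2, -289, 77) 0.21 [ 0.56  0.56 -0.18  1.83  0.14  0.76 -1.05]
(513.2, -289, 77) -0.39 [ 0.48  0.55 -0.07  1.84  0.05  0.75 -1.57]
(513.2, -289, 77) -1.04 [ 0.37  0.55  0.08  1.85 -0.06  0.74 -2.13]
(513.2, -289, 77) -1.29 [ 0.34  0.55  0.12  1.85 -0.1   0.74 -2.34]
(513.2, -289, 77) 3.35 [ 0.92  0.66 -0.69  1.81  0.53  0.87  1.77]
(513.2, -289, 77) 2.05 [ 0.8   0.61 -0.5   1.82  0.39  0.81  0.58]
1.6417 [ 494.52004218 -449.6842093   200.24165413] [ 0.73183512  0.53177435 -0.09874175  1.5351198   0.05823401  1.07737024
 -0.74099825]
[[273.62430891 190.0853125 ]
 [273.60180969 201.86829567]]
```

View pics/w1.png

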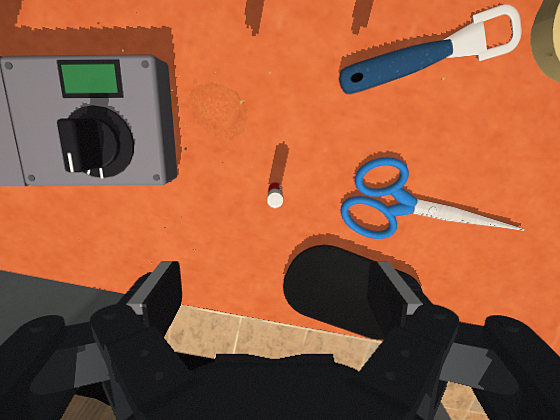

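```bash
python3 - <<'E'
from cell import ctrl
from h import *
import pickle
c=pickle.load(open("w1.pkl","rb"))
print(onz(c,(275,200),50),onz(c,(275,188.5),0))
print(ctrl.current_ee_pos())
ctrl.sleep(.3);print(ctrl.current_ee_pos())
ctrl.move_straight([496,-448,120],v=150);print(ctrl.current_ee_pos())
ctrl.sleep(.2);print(ctrl.current_ee_pos(),ctrl.current_grip_width(),ctrl.current_force())
E
```

```text
[ 497.92890837 -448.85636161   50.        ] [ 497.94283603 -449.04785463    0.        ]
[ 494.34280972 -449.87846788  200.29484836]
[ 495.48179339 -448.55079117  200.1457166 ]
[ 496.43352797 -448.29394112  120.66212605]
[ 496.55799103 -448.44567002  121.32702901] 0.9993844764727489 [ 0.64237385 -0.15119272 -0.41616994]
```

```bash
python3 - <<'E'
from cell import ctrl
from h import *
import pickle
ctrl.move_straight([496.7,-448.4,54],v=100)
ctrl.gripper_close(grip_force=30)
ctrl.sleep(.1)
print(ctrl.current_time_s(),ctrl.current_ee_pos(),ctrl.current_grip_width(),ctrl.current_force())
D={n:ctrl.capture(n) for n in ["side","top","wrist"]}
pickle.dump(D,open("c1.pkl","wb"))
cv2.imwrite("pics/w2.png",D["wrist"]["image"])
crop(D["side"]["image"],205,200,305,310,5,"pics/s2.png")
E
```

```text
4.4167 [ 496.7972155  -448.43718205   54.17477603] 0.18406056443061963 [-0.2664525   0.29677599  2.27821796]
```

View pics/w2.png

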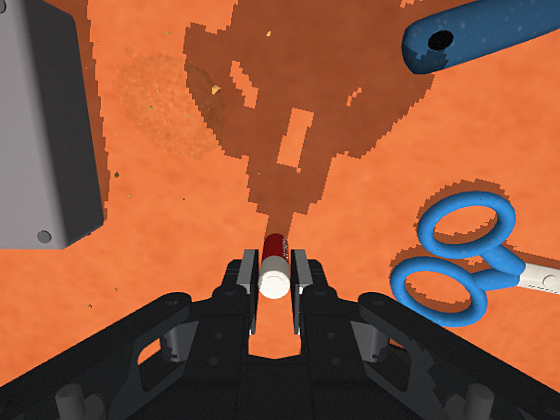

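View pics/s2.png

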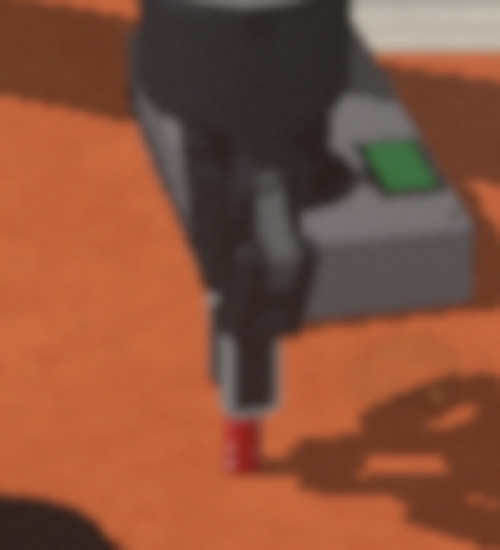

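```bash
python3 - <<'E'
from h import *
import pickle
D=pickle.load(open("c1.pkl","rb"));c=D["wrist"]
crop(c["image"],220,210,330,350,4.2,"pics/w2z.png")
print(onz(c,(273.5,286),50),proj(c,[[496.8,-448.4,50],[496.8,-448.4,0],[488.8,-448.4,50],[488.8,-448.4,0],[504.8,-448.4,0]]))
print(onz(D["side"],(205+241/5,200+465/5),0))
E
```

```text
[ 496.81209492 -447.06703312   50.        ] [[276.42916613 286.59116704]
 [275.81376818 244.45787483]
 [272.64720339 302.11561295]
 [272.99403898 256.55299915]
 [278.69856705 232.08142861]]
[ 495.53678305 -446.64999008    0.        ]
```

View pics/w2z.png

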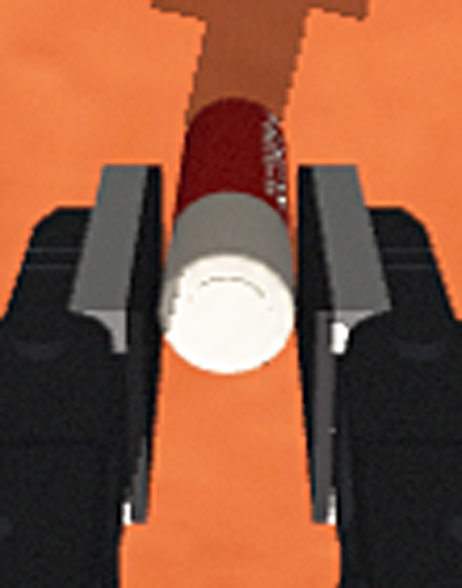

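```bash
python3 - <<'E'
from cell import ctrl
from h import *
import pickle
ctrl.move_straight([496.8,-448.4,165],v=150)
ctrl.move_straight([477.6,-173.7,165],v=200)
ctrl.move_straight([477.6,-173.7,104],v=120)
ctrl.sleep(.3)
P=np.mean([ctrl.current_ee_pos() for _ in range(8)],0)
print(ctrl.current_time_s(),P,ctrl.current_grip_width())
D={n:ctrl.capture(n) for n in ["side","top","wrist"]}
pickle.dump(D,open("c2.pkl","wb"))
crop(D["wrist"]["image"],160,100,400,350,2.4,"pics/w3.png")
crop(D["side"]["image"],205,150,305,260,5,"pics/s3.png")
c=D["wrist"]
a=np.linspace(0,2*np.pi,5)[:4]
print(proj(c,[[477.6,-173.7,40]]),proj(c,np.c_[477.6+10.25*np.cos(a),-173.7+10.25*np.sin(a),0*a+40]))
E
```

```text
7.9417 [ 477.94713549 -173.83247768  104.6243415 ] 0.17984942615348012
[[275.60876974 238.66753978]] [[279.12607539 223.4784454 ]
 [259.60359721 235.42452129]
 [272.18747187 253.43933763]
 [291.51679125 241.88838995]]
```

View pics/w3.png

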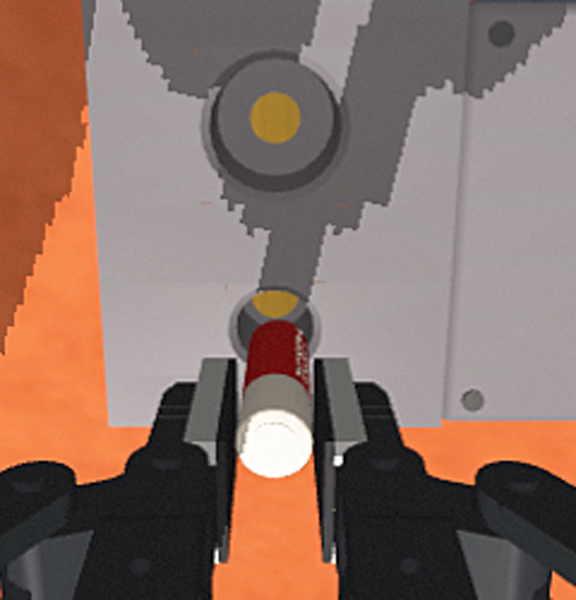

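View pics/s3.png

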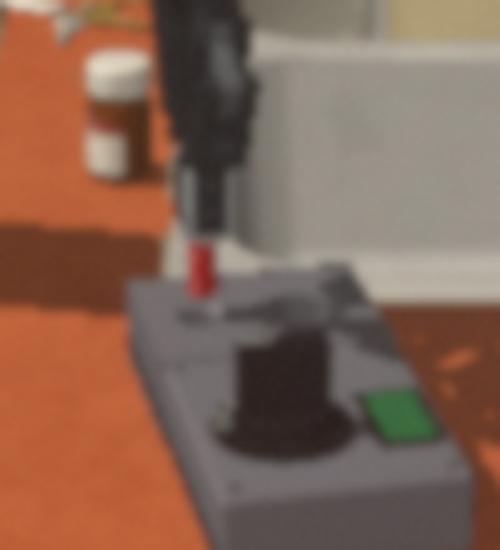

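```bash
python3 - <<'E'
from h import *
import pickle
D=pickle.load(open("c2.pkl","rb"));c=D["wrist"];s=D["side"]
crop(c["image"],235,205,315,300,6,"pics/w3z.png")
crop(s["image"],225,190,275,225,14,"pics/s3z.png")
for x,y in[(477.6,-173.7)]:
    print("bat bottom far edge",proj(c,[[x+8,y,50.6]]),"side px bottom ctr",proj(s,[[x,y,50.6],[x,y,40]]))
    a=np.linspace(0,2*np.pi,9)[:8]
    q=proj(s,np.c_[x+11.8*np.cos(a),y+11.8*np.sin(a),0*a+40]);print(q[:,0].min(),q[:,0].max(),q[:,1].min(),q[:,1].max())
E
```

```text
bat bottom far edge [[278.58716062 232.61491872]] side px bottom ctr [[245.70378256 208.66822045]
 [245.72046243 212.78471425]]
240.65906141483757 250.77720146683623 210.64720594616878 214.95944051979302
```

View pics/w3z.png

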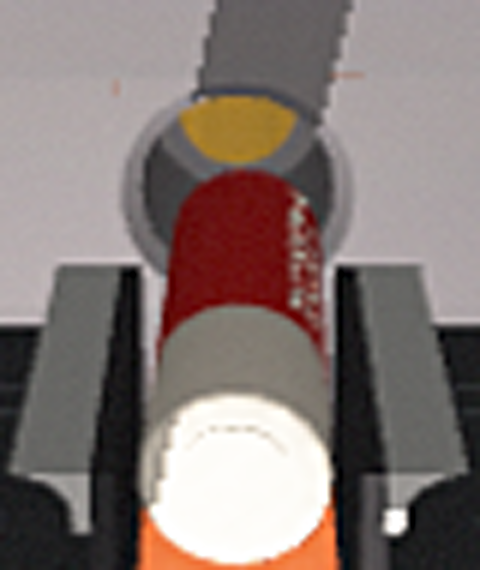

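View pics/s3z.png

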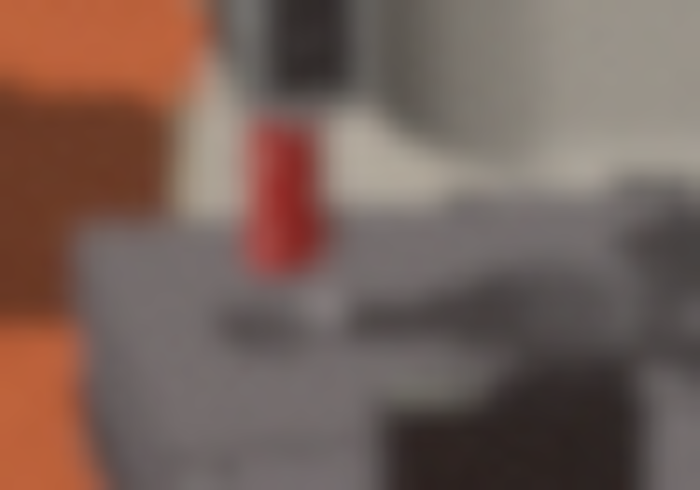

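```bash
python3 - <<'E'
from cell import ctrl
from h import *
import pickle
x,y=478.5,-173.1
print(ctrl.current_force())
ctrl.move_straight([x,y,100],v=60)
for z in [96,92,89,86,82,78,74,70,67]:
    ctrl.move_straight([x,y,z],v=50)
    f=np.mean([ctrl.current_force() for _ in range(3)],0);print(z,np.round(ctrl.current_ee_pos(),1),f.round(1),ctrl.current_time_s())
    if abs(f[2])>9 or np.hypot(*f[:2])>9: print("contact");break
D={n:ctrl.capture(n) for n in ["side","wrist"]}
pickle.dump(D,open("c3.pkl","wb"))
crop(D["wrist"]["image"],160,100,400,350,2.4,"pics/w4.png")
crop(D["side"]["image"],205,150,305,260,5,"pics/s4.png")
E
```

```text
[-0.01857491  0.08009367 -0.48431508]
96 [ 478.2 -173.    95.6] [ 1.2 -0.4  0.6] 8.5917
92 [ 478.3 -173.    91.7] [ 0.   0.2 -0.9] 8.8417
89 [ 478.4 -173.1   88.8] [ 0.2 -0.1 -0.2] 9.0917
86 [ 478.3 -173.1   85.8] [ 0.5 -0.1 -0.2] 9.3417
82 [ 478.3 -173.    81.7] [ 0.3 -0.3 -0.1] 9.5917
78 [ 478.3 -173.    77.7] [-1.2  0.7 -0.6] 9.8417
74 [ 478.3 -173.    73.7] [-0.3 -0.5 -0.4] 10.0917
70 [ 478.3 -173.    69.7] [0.3 0.1 0.4] 10.3417
67 [ 478.3 -173.1   66.8] [ 0.8 -0.4 -0.3] 10.5917
```

View pics/w4.png

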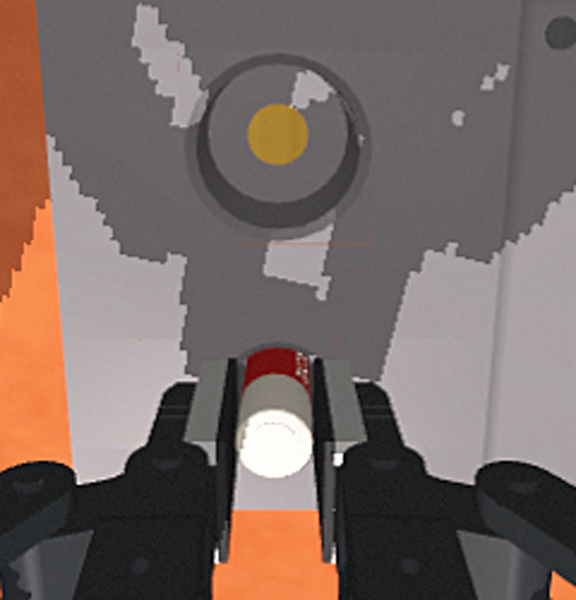

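View pics/s4.png

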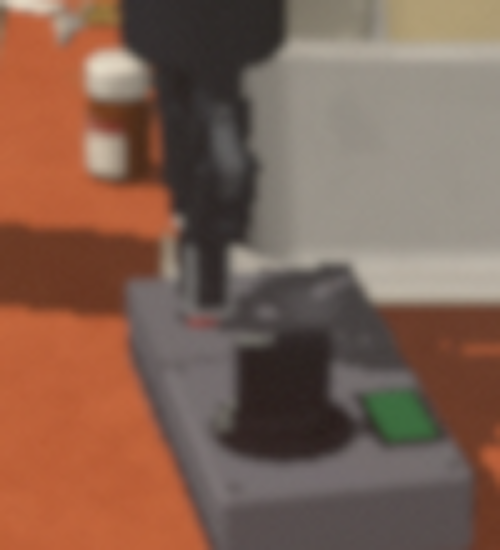

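```bash
python3 - <<'E'
from cell import ctrl
from h import *
import pickle
x,y=478.5,-173.1
ctrl.move_straight([x,y,65],v=40)
ctrl.open_gripper();ctrl.sleep(.2)
print(ctrl.current_grip_width(),ctrl.current_force(),ctrl.current_time_s())
ctrl.move_straight([x,y,150],v=120)
ctrl.sleep(.3)
print(ctrl.current_time_s())
D={n:ctrl.capture(n) for n in ["side","top","wrist"]}
pickle.dump(D,open("c4.pkl","wb"))
cv2.imwrite("pics/w5.png",D["wrist"]["image"])
crop(D["side"]["image"],205,150,305,260,5,"pics/s5.png")
E
```

```text
0.9983851185132838 [-0.1163482   0.29495381 -0.42867599] 11.825
12.9833
```

View pics/w5.png

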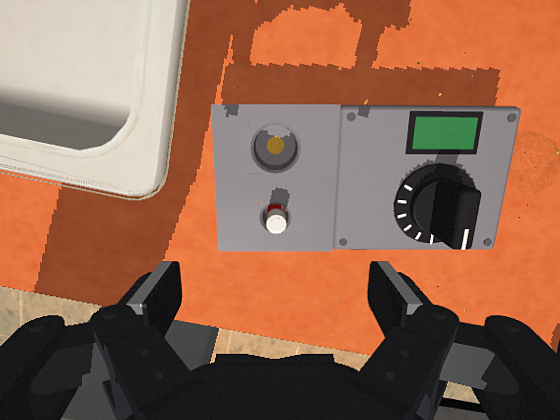

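View pics/s5.png

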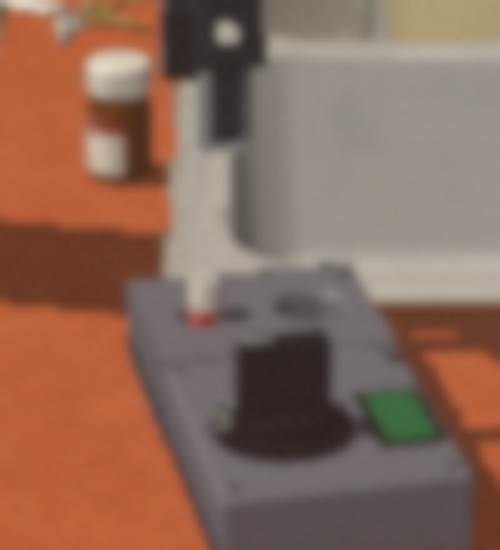

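```bash
python3 - <<'E'
from cell import ctrl
from h import *
import pickle
x,y=513.8,-288.6;th=.213
ctrl.move_straight([x,y,150],v=150)
ctrl.sleep(.3)
P=np.mean([ctrl.current_ee_pos() for _ in range(8)],0);print(P,ctrl.current_time_s())
c=ctrl.capture("wrist");pickle.dump(c,open("w5.pkl","wb"))
Rm=np.array([[np.cos(th),-np.sin(th)],[np.sin(th),np.cos(th)]])
L=np.array([(20,7),(20,-7),(-20,-7),(-20,7)])@Rm.T+[x,y]
Q=proj(c,np.c_[L,[84]*4]);a=np.linspace(0,6.28,40)
F=proj(c,np.c_[x+21*np.cos(a),y+21*np.sin(a),0*a+52])
im=c["image"].copy();cv2.imwrite("pics/w6.png",cv2.resize(im[120:320,180:380],None,fx=3,fy=3,interpolation=3))
im=cv2.resize(im[120:320,180:380],None,fx=3,fy=3,interpolation=3)
for q,col in((Q,(0,255,0)),(F,(255,255,0))): cv2.polylines(im,[np.int32(((q+.5-[180,120])*3))],True,col,1)
cv2.imwrite("pics/w6o.png",im)
E
```

```text
[ 513.89066929 -288.03640753  150.17371743] 14.3917
```

View pics/w6o.png

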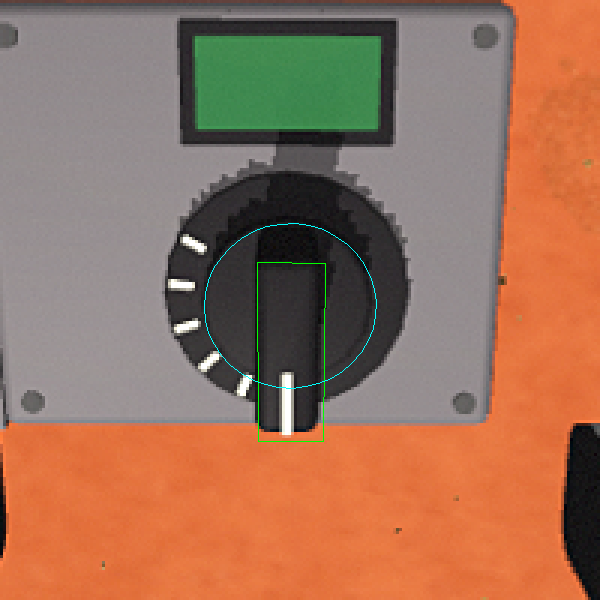

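```bash
python3 - <<'E'
from cell import ctrl
from h import *
import pickle
x,y=515.0,-288.7;th=.213
ctrl.move_straight([x,y,77],v=100)
print(ctrl.current_force())
ctrl.gripper_close(grip_force=90);ctrl.sleep(.2)
print(ctrl.current_ee_pos(),ctrl.current_grip_width(),ctrl.current_force(),ctrl.current_ft_torque(),ctrl.current_time_s())
c=ctrl.capture("wrist");cv2.imwrite("pics/w7.png",c["image"])
E
```

```text
[ 0.17112879 -0.38793448  0.36408923]
[ 515.02958561 -288.56066857   77.36007684] 0.14994060460798608 [-1.9469668   1.39741621  5.52021567] [ 0.25687554  0.459143   -0.10602908] 16.1833
```

View pics/w7.png

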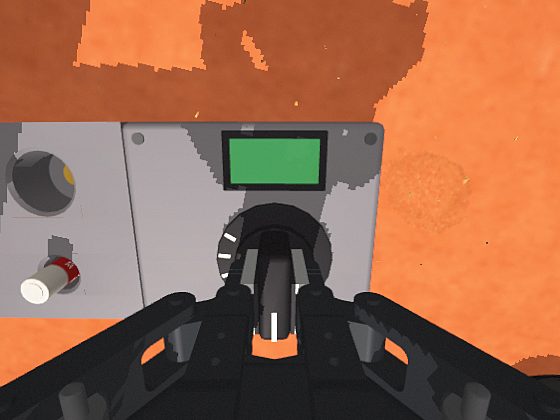

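```bash
python3 - <<'E'
from cell import ctrl
from h import *
x,y=515.0,-288.7;th=.213
def yaw():
    q=ctrl.current_orientation(); return 2*np.arctan2(q[1],q[0])
for k in range(1,8):
    a=.06*k
    ctrl.move_straight([x,y,77],down(th-a),v=30)
    print(round(a,2),"turned",round(th-yaw(),3),np.round(ctrl.current_ee_pos(),1),"F",np.round(ctrl.current_force(),1),"M",np.round(ctrl.current_ft_torque(),2),round(ctrl.current_time_s(),2),round(ctrl.current_grip_width(),3))
c=ctrl.capture("wrist");cv2.imwrite("pics/w8.png",c["image"])
E
```

```text
0.06 turned 0.06 [ 515.  -288.7   77.4] F [-1.3  0.4  5.4] M [0.26 0.43 0.25] 16.48 0.15
0.12 turned 0.12 [ 515.  -288.7   77.4] F [-1.6  0.   6.1] M [0.11 0.37 0.22] 16.73 0.145
0.18 turned 0.18 [ 515.1 -288.8   77.4] F [-1.3  0.7  5.4] M [0.05 0.35 0.22] 16.98 0.147
0.24 turned 0.24 [ 515.  -288.9   77.4] F [-1.4  1.   4.7] M [0.05 0.39 0.07] 17.23 0.149
0.3 turned 0.3 [ 515.1 -289.    77.4] F [-2.  -0.2  5.4] M [0.01 0.36 0.03] 17.48 0.148
0.36 turned 0.36 [ 515.  -289.1   77.4] F [-1.4 -0.3  4.8] M [-0.11  0.43  0.06] 17.73 0.15
0.42 turned 0.42 [ 515.  -289.2   77.4] F [-1.5 -0.6  4.9] M [-0.07  0.44  0.18] 17.98 0.147
```

View pics/w8.png

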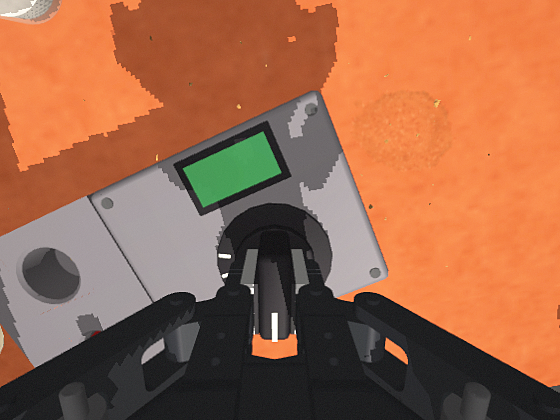

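```bash
python3 - <<'E'
from cell import ctrl
from h import *
import pickle
x,y=515.0,-288.7;th=.213
def yaw():
    q=ctrl.current_orientation(); return 2*np.arctan2(q[1],q[0])
for a in np.linspace(.48,1.257,14):
    ctrl.move_straight([x,y,77],down(th-a),v=30)
    print(round(a,2),"turned",round(th-yaw(),3),"F",np.round(ctrl.current_force(),1),"M",np.round(ctrl.current_ft_torque(),2),round(ctrl.current_time_s(),2),round(ctrl.current_grip_width(),3))
ctrl.sleep(.4)
print(th-yaw(),ctrl.current_ee_pos(),ctrl.current_q())
D={n:ctrl.capture(n) for n in ["side","top","wrist"]}
pickle.dump(D,open("c5.pkl","wb"))
cv2.imwrite("pics/w9.png",D["wrist"]["image"])
crop(D["side"]["image"],205,150,305,260,5,"pics/s9.png")
crop(D["top"]["image"],255,190,425,280,4.6,"pics/t9.png")
E
```

```text
0.48 turned 0.48 F [-1.9 -0.3  5.3] M [-0.19  0.36  0.26] 18.28 0.144
0.54 turned 0.539 F [-1.5 -1.2  5.2] M [-0.22  0.37  0.27] 18.53 0.147
0.6 turned 0.599 F [-2.5 -1.   4.6] M [-0.31  0.48  0.26] 18.78 0.145
0.66 turned 0.66 F [-2.1 -0.9  5.6] M [-0.32  0.53  0.11] 19.03 0.146
0.72 turned 0.72 F [-2.7 -1.3  5.6] M [-0.3   0.47  0.1 ] 19.28 0.147
0.78 turned 0.779 F [-2.4 -2.7  6.3] M [-0.38  0.56  0.1 ] 19.53 0.15
0.84 turned 0.839 F [-2.9 -2.1  5.1] M [-0.43  0.54  0.16] 19.78 0.148
0.9 turned 0.899 F [-2.5 -2.2  5.6] M [-0.52  0.58  0.26] 20.03 0.149
0.96 turned 0.958 F [-3.2 -2.2  5.1] M [-0.5   0.65  0.31] 20.28 0.15
1.02 turned 1.018 F [-3.1 -2.9  6.1] M [-0.52  0.67  0.23] 20.53 0.148
1.08 turned 1.078 F [-2.9 -2.5  5.1] M [-0.49  0.66  0.12] 20.78 0.145
1.14 turned 1.138 F [-3.1 -2.8  5.8] M [-0.59  0.71  0.13] 21.03 0.146
1.2 turned 1.198 F [-3.5 -2.2  6.1] M [-0.58  0.73  0.19] 21.28 0.146
1.26 turned 1.258 F [-3.4 -2.8  5.8] M [-0.58  0.83  0.25] 21.53 0.146
1.2573141178174838 [ 514.28712514 -290.22542348   77.37787682] [ 0.28697017  0.55948353  0.19485647  1.85046961 -0.14944894  0.74548283
 -2.05225013]
```

View pics/w9.png

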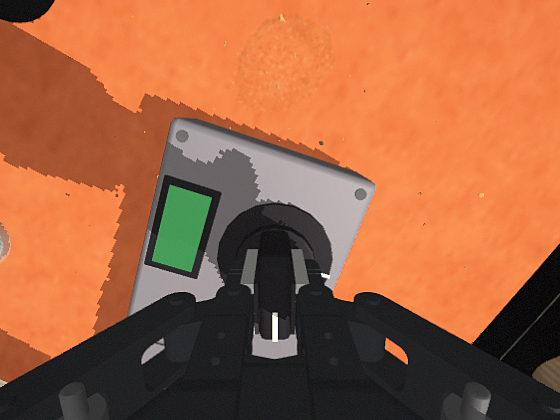

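View pics/s9.png

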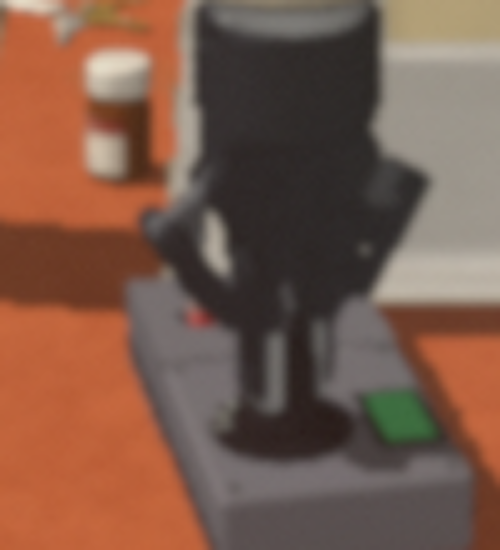

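View pics/t9.png

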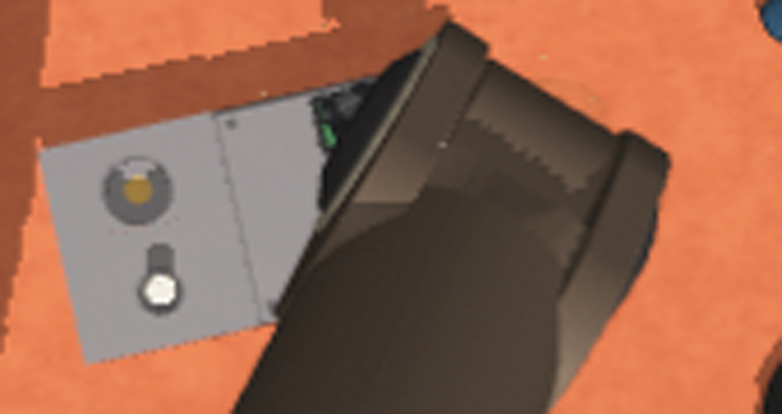

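```bash
python3 - <<'E'
from cell import ctrl
from h import *
import pickle
a=pickle.load(open("c0.pkl","rb"));b=pickle.load(open("c5.pkl","rb"))
crop(np.hstack([a["side"]["image"][150:250,210:350],b["side"]["image"][150:250,210:350]]),0,0,280,100,2.8,"pics/cmp.png")
ctrl.sleep(.5)
q=ctrl.current_orientation();print(.213-2*np.arctan2(q[1],q[0]),ctrl.current_grip_width(),ctrl.current_qvel().round(3) if hasattr(ctrl.current_qvel(),'round') else ctrl.current_qvel(),ctrl.current_ft_torque())
c=ctrl.capture("wrist");crop(c["image"],215,195,340,355,3.7,"pics/w10.png")
E
```

```text
1.257379499673661 0.1471623480992995 [ 0.001 -0.001  0.    -0.001  0.001  0.001  0.001] [-0.56718882  0.80786303  0.22358361]
```

View pics/cmp.png

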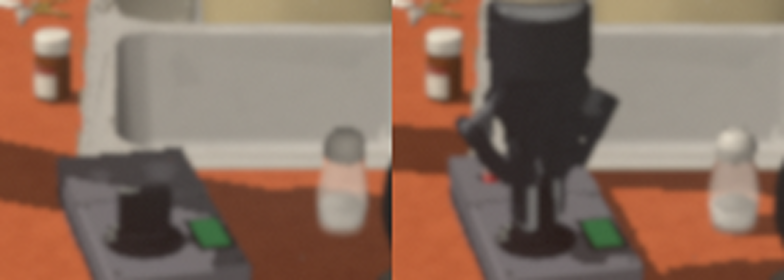

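View pics/w10.png

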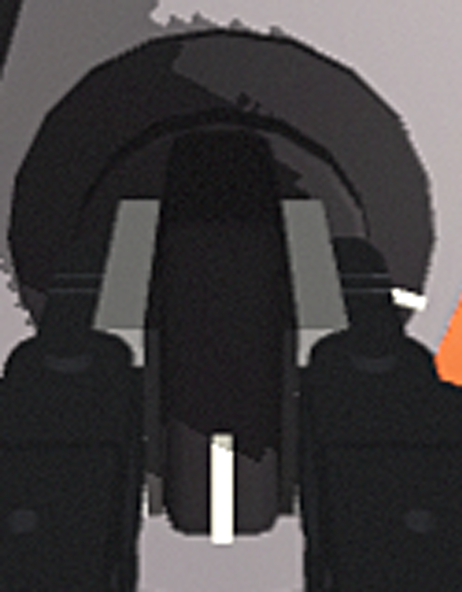

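The bar is square in the pads with its pointer at (275, 327), and the bottle and shaker haven't moved. The battery is in its well and the dial is at the third click. I'm handing in.

```bash
python3 -c "
from cell import ctrl
print(ctrl.current_time_s());print(ctrl.close_job())"
```

```text
22.6333
the job is handed in; nothing more can be done
None
```

The battery is upright in the narrow well and released, and the dial is held at the third click. I handed the job in at 22.6 s with the gripper still closed on the dial at 90 N. The hand-in reports no verdict.

- **Battery:** I picked it up to the right of the tester and lowered it into the well without contact forces. I let go about 1 mm above the floor. The later pictures show it upright in the well, with roughly the 20 mm standing proud that it should have.
- **Dial:** I turned it clockwise in small steps. The torque rose and fell three times, once for each click. At hand-in the gripper had turned 1.257 rad and was still. The holding torque was 0.22 N m, which matches the spring at the third click. I took the dial angle from the gripper's rotation; the wrist picture shows the bar square between the pads, so any slip is small.
- **Bystanders:** the side picture shows the pill bottle and salt shaker where they started.
- **Disagreements:** camera positions differed by 1–2 mm. I corrected for this before inserting the battery and before gripping the dial. While turning, the gripper drifted up to about 1.7 mm off the commanded point, with side forces under 5 N.

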